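Pull two fuse cartridges from their spring clips and lock the fuse box again

ROBOT

A 6-joint arm with a two-finger parallel gripper is mounted at the origin on a cart in front of the work surface, level with it; the furniture and walls round the work are solid. World frame = base frame: x ahead of the robot, y to its left, z up, the work surface at z = 0. Lengths are in m, angles in rad, forces in N, time in s.
With the tool pointing down it reaches from about 0.35 to 0.775 m from the base axis. Payload 5.5 kg.
Tool frame: the origin (TCP) lies between the finger pads; the fingertips stand 11 mm ahead of it and the grasp point (between the pads) lies 8 mm behind it (tips_ahead is the distance from the TCP to the fingertips, in m); z points along the fingers, y is the line along which they close (so a half turn about z gives the same grasp; the last joint's range is limited). The gripper opens to 85 mm and grips with 20 to 120 N. Pads are 22 mm wide; open, the fingers measure 114 mm over their backs; the gripper's body (76 mm by 85 mm) begins 54 mm behind the grasp point. The pads swing forward as they close: fully open they stand 13 mm farther back than shut.
Start: joints at [-1.459, 0.313, 0.046, 1.304, 0, 1.431], TCP at [0.143, -0.557, 0.242] pointing down, gripper open.
Joint ranges: [-2.76, 2.76], [-0.86, 1.69], [-1.03, 1.26], [-2.2, 2.34], [-1.47, 1.5], [-3.14, 3.14]. Speed limits (rad/s): [2.57, 2.57, 3.14, 3.14, 3.14, 3.14].

INTERFACE

Orientations are given as a unit quaternion [w, x, y, z].
In Python, from workcell import * gives the robot as it stands. The module is installed in compiled form; this text tells all that it offers.
- The arm moves only by the tool jog_arm, never from a script. Its argument "moves" is a list of rows, each an object with "fingers": the closure, from 0 (fully open) to 1 (shut); "slide": the shift along the tool's x, y, z in mm, a list of three; "angular": the turn, a rotation vector about the tool's x, y, z in degrees, a list of three. A call has 1 to 10 rows; each row is the pose to reach, as a shift and turn from the pose commanded when the call began, along the tool's axes at that moment; what a row does not reach only later rows make up. A row lasts 1/12 s, in which the tool goes at most 41.7 mm and 7.16 degrees, less where a joint would pass 70% of its speed; a pose out of reach is approached as far as the arm can. A call with a gripper value outside its range is refused whole. The fingers move at their own pace and stop on an object; "squeeze" is the grip in N (left out, the last holds). Time passes only in rows, so rows that repeat a pose let the fingers close. It gives the time, the measured TCP pose, the force, the opening and the grip force at its end, in the units of the state.
- get_state(): the state, without advancing time (a new reading comes with each control period).
- read_camera(name): name is "scene" or "top" or "wrist"; returns a dict with "color" (420x560x3 uint8, red, green, blue), "fovy" (degrees; the focal length in pixels is half the picture's height over the tangent of half this angle, whatever the lens; pixels are square), "cx", "cy" (the principal point, pixels), "world_from_camera" (4x4, takes a point from camera to world coordinates); the wrist camera has in their place "tool_from_camera" (4x4, takes a point from camera to tool coordinates, whose origin is the TCP and whose axes are the flange's). Camera axes: x right, y down, z forward; pixel columns grow to the right and rows downward; lengths in m; the calibration is good to about 2 mm. A picture is of the moment at which its call begins: read the wrist's pose just before it. There is no depth.
- hand_in(): hands the job in; it is judged then, once.
Trained networks look in a picture, given as the dict that the camera call returned (one of the last four; its "shot" number tells which), for a name from the list of things; names that differ only in an ending like _2 or _b are one class to them, and where a whole thing is asked for, a point or a joint stands for the part that bears it (a point fixed in the world has none). Each returns a list of dicts, best first, with "p" (0 to 1); they miss things now and then, are a little off and sometimes report something else, mostly with a low value. They report only what shows in the picture. A call takes as long as a camera call.
- look_for(target, picture): "point" ([column, row] in pixels, amid what is visible of it).
- tip_of(target, picture): "point" ([column, row] in pixels: a listed point, or the origin of a listed thing).
The state is a dict: "clock": time; "joint_pos": joint angles; "qvel": joint speeds; "tau": joint torques, N m; "tcp_pos": TCP position; "orientation": TCP orientation; "wrist_force": force on the tool from outside, world axes, zero at the start; "ft_torque": the same for the moment, N m; "finger_gap": finger opening in m; "grip_force": force on a finger pad.
Only numpy, scipy, OpenCV 4.12 (cv2) and the standard library are available. Lean on these libraries where they do the work, as an engineer would, in place of code of your own. Each camera call takes 0.05 s, during which the arm holds its last target. There are 200 camera calls.

TASK

Pull the two short fuse cartridges out of their spring clips in the open fuse box and lay both in the aluminium tray; leave the long cartridge seated in its clips. Then shut the box's cover and turn the wing knob a quarter turn clockwise to its stop, so that its tongue locks under the frame. Do not turn the knob before the cover is shut, and do not knock over the two bottles.

Things in the scene. Friction and masses are not known exactly. Their poses are not given: they have to be found in the camera images.
- short_a_center (a point): Centre (on the axis, half length) of one short fuse cartridge: white ceramic cylinder, diameter 30 mm, 76 mm long in all, the last 7 mm at each end a steel hexagon 33 mm across flats; about 0.11 kg. x axis along the cartridge. Starts level, snapped in two clips of the fuse box, along the box's x, axis 34 mm above the box's underside. Middle 40 mm free for fingers (box floor 29 mm below the axis)
- short_b_center (a point): Centre of the other short cartridge, alike in every way. The two short ones and the long one lie side by side, 62 mm apart, in any order. Each sits in two brass C-clips that open upward and hold it 21 to 31 mm either side of its middle. Pulled straight up, the clips resist with up to about 10 N, most in the first 5 mm, then snap open; it is free 12 mm up
- long_one_center (a point): centre of the long cartridge: same make, diameter and kind of clips, 106 mm long. It stays where it is
- fuse_box: grey painted steel fuse box, fixed, 136 mm (x, front to back) by 224 mm (y) and 68 mm high, walls 5 mm; origin at the centre of its underside, z up; its front (-x) faces the robot, turned up to 0.2 rad. Along y its three places for cartridges lie at -62, 0 and +62 mm, at x = 0
- cover (a joint): Angle of the box's cover, rad: 0 shut, 1.7 to 1.92 (standing open) at the start, stop at 2.0. Flat steel plate 6 mm thick, 144 mm from hinge to free edge, 224 mm wide; hinge line along the box's y at the top of the far wall (box frame x = 68, z = 68 mm). Stiff hinge: it stays at any angle; some 3 N at the free edge moves it. Shut, its upper face is 74 mm above the box's underside
- cover_edge (a point): middle of the cover's free edge (half-way through its thickness); x axis of this point runs from the edge to the hinge, z is the normal of the cover's outer face
- wing_knob (a joint): Angle of the wing knob, rad: about 0 (within 0.2) free, wing along the hinge line; grows clockwise as seen on the cover's outer face; stop at 1.57 = locked, wing front to back and the hidden tongue under the frame's front flange. Turns with about 0.06 N m and stays where it is left
- wing_grip (a point): Middle of the knob's wing, 24 mm above the cover's outer face. Black plastic wing 46 mm long (y axis of this point), 10 mm thick (x axis), from 7 to 37 mm above the face. The knob's axis is 100 mm from the hinge line, midway across; so it is at the back of the cover while that stands open
- tray: Shallow aluminium tray, fixed, 170 (x) by 130 (y) mm, 20 mm high, walls and floor 3 mm; origin at the centre of its underside, z up. It lies between the cradle's middle post and its left post (near side at world y = 0.43); both posts stand 190 mm high at x = 0.49 to 0.56
- bench_cradle_post (a joint): position in m of the cradle's padded middle post, a fixed obstacle for this job: the post stands at x 0.49 to 0.56 and reaches y = 0.045 + this value to 0.095 + this value, 190 mm high
- mist_bottle: bystander: slim pump mist bottle, 33 mm in diameter and 138 mm high, standing loose between box and tray near the front; origin at the centre of its foot, z up
- spray_bottle: bystander: short white mist bottle, 52 mm in diameter and 100 mm high, standing loose behind the middle post; origin at the centre of its foot, z up

How it is judged:
At the end, for the whole second after the job is handed in: both short cartridges lie flat in the tray (centres inside its walls and under 28 mm above its underside), the long one is within 5 mm of where it was, the cover is shut to within 0.04 rad, the wing knob is turned to at least 1.35 rad, and both bottles stand (x of short_a_center in the frame of tray between -0.082 and 0.082 m and y of short_a_center in the frame of tray between -0.062 and 0.062 m and z of short_a_center in the frame of tray between 0 and 0.028 m and x of short_b_center in the frame of tray between -0.082 and 0.082 m and y of short_b_center in the frame of tray between -0.062 and 0.062 m and z of short_b_center in the frame of tray between 0 and 0.028 m and distance of long_one_center from where it was at the start of the episode below 0.005 m and value of joint cover below 0.04 rad and value of joint wing_knob above 1.35 rad and angle between each of mist_bottle, spray_bottle's own z axis and vertical below 0.3 rad); the robot touches nothing.
It fails at once if the wing knob is turned while the cover is not shut (value of joint wing_knob above 0.7 rad and value of joint cover above 0.12 rad).
It fails at once if a bottle is knocked over (angle between any of mist_bottle, spray_bottle's own z axis and vertical above 0.7 rad).
It also fails if it takes over 72 s, if anything falls off the work surface, if the arm or the gripper's body presses on something with over 40 N, if the wrist force passes 120 N, or if a joint passes its speed limit or range.

## Working session

There is one attempt and no reset: what is moved stays moved. The work goes in short steps, Python scripts to look and compute and a tool call to move; the robot and the scene stay as the last step left them, time stands still between calls to the robot, and variables do not carry over. Pictures are saved under pics/ and viewed, at most 10 in all, crops included, and the job is handed in when it is done.

Besides the shell and the picture viewer there is one more tool, called after "Emit:" in YAML: its name, and indented under it one key for each argument. jog_arm: Moves the arm, as the interface text tells. Its arguments: {"type":"object","properties":{"moves":{"type":"array","items":{"type":"object","properties":{"fingers":{"type":"number"},"slide":{"type":"array","items":{"type":"number"}},"angular":{"type":"array","items":{"type":"number"}}}}},"squeeze":{"type":"number"}},"required":["moves"]}

```bash
mkdir -p pics; cat > h.py <<'E'
from workcell import *
import numpy as np, cv2
from scipy.spatial.transform import Rotation as R
def T_tool():
    s=get_state(); q=s['orientation']; T=np.eye(4)
    T[:3,:3]=R.from_quat([q[1],q[2],q[3],q[0]]).as_matrix(); T[:3,3]=s['tcp_pos']; return T
def shot(name,save=None):
    Tt=T_tool(); p=read_camera(name)
    T=Tt@np.array(p['tool_from_camera']) if name=='wrist' else np.array(p['world_from_camera'])
    if save: cv2.imwrite('pics/'+save,cv2.cvtColor(p['color'],cv2.COLOR_RGB2BGR))
    return p,T
def ray(p,T,uv):
    f=210/np.tan(np.radians(p['fovy'])/2)
    d=T[:3,:3]@np.array([(uv[0]-p['cx'])/f,(uv[1]-p['cy'])/f,1.]); return T[:3,3],d/np.linalg.norm(d)
def atz(p,T,uv,z):
    o,d=ray(p,T,uv); return o+d*(z-o[2])/d[2]
def tri(rays):
    A=sum(np.eye(3)-np.outer(d,d) for o,d in rays); b=sum((np.eye(3)-np.outer(d,d))@o for o,d in rays)
    return np.linalg.solve(A,b)
def pix(p,T,X):
    f=210/np.tan(np.radians(p['fovy'])/2); c=T[:3,:3].T@(np.array(X)-T[:3,3]); return np.array([p['cx']+f*c[0]/c[2],p['cy']+f*c[1]/c[2]])
E
python3 - <<'E'
from h import *
np.set_printoptions(precision=4,suppress=True)
s=get_state(); print(s); 
for n in ['scene','top']:
    p,T=shot(n,n+'0.png'); print(n,p['fovy'],p['cx'],p['cy'],T)
    for t in ['short_a_center','long_one_center','fuse_box','cover_edge','wing_grip','tray','bench_cradle_post','mist_bottle','spray_bottle']:
        print(t,[(np.round(r['point'],1).tolist(),round(r['p'],2)) for r in tip_of(t,p)[:4]],[(np.round(r['point'],1).tolist(),round(r['p'],2)) for r in look_for(t,p)[:3]] if t in('mist_bottle','spray_bottle','bench_cradle_post') else '')
E
```

```text
{'clock': 0.0, 'joint_pos': array([-1.4586,  0.314 ,  0.045 ,  1.3036,  0.    ,  1.4312]), 'qvel': array([-0.0009, -0.0007, -0.0007, -0.0008, -0.0009, -0.0009]), 'tau': array([  0.0005, -48.0633,  29.8531,   0.0193,  -0.0002,  -0.    ]), 'tcp_pos': array([ 0.1432, -0.5564,  0.2414]), 'orientation': array([-0.0009,  0.9921,  0.1255,  0.    ]), 'wrist_force': array([ 0.7888, -0.1016,  0.776 ]), 'ft_torque': array([ 0.0175, -0.015 , -0.0254]), 'grip_force': 0.0, 'finger_gap': 0.08528644252716262}
scene 44.21134924409311 280.1505998677528 208.81919068425253 [[-0.9002 -0.2186  0.3767  0.1247]
 [-0.4349  0.4969 -0.7509  0.8642]
 [-0.023  -0.8398 -0.5424  0.6838]
 [ 0.      0.      0.      1.    ]]
short_a_center [([320.4, 189.1], 0.8)] 
long_one_center [([303.2, 215.7], 0.71)] 
fuse_box [([312.8, 214.9], 0.85)] 
cover_edge [([271.8, 123.9], 0.92), ([228.6, 337.3], 0.54)] 
wing_grip [] 
tray [([227.0, 335.1], 0.65)] Traceback (most recent call last):
  File "<stdin>", line 7, in <module>
ValueError: it knows: cover_edge, fuse_box, long_one_center, mist_bottle, short_a_center, short_b_center, spray_bottle, tray, wing_grip
```

```bash
python3 -c "
import cv2,numpy as np
a=cv2.imread('pics/scene0.png');b=cv2.imread('pics/top0.png')
cv2.imwrite('pics/both0.png',cv2.resize(np.vstack([a,b]),(0,0),fx=.71,fy=.71))"
```

```text
[ WARN:0@0.024] global loadsave.cpp:275 findDecoder imread_('pics/top0.png'): can't open/read file: check file path/integrity
Traceback (most recent call last):
ValueError: all the input arrays must have same number of dimensions, but the array at index 0 has 3 dimension(s) and the array at index 1 has 2 dimension(s)
```

View pics/scene0.png

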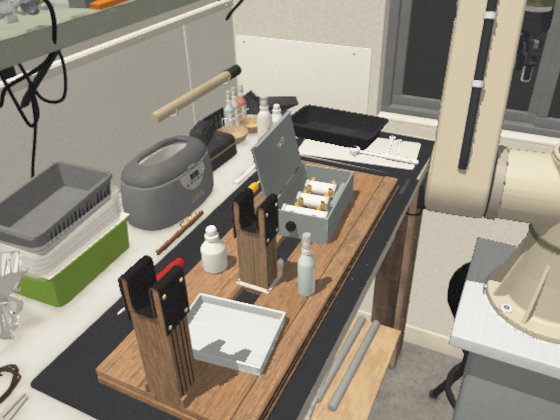

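The scene view shows the open box at about (315,200), three cartridges at (303–322,187–215), the tray at (230,333), the mist bottle at (307,268), the spray bottle at (214,250) and the middle post at (258,240).

```bash
python3 - <<'E'
from h import *
np.set_printoptions(precision=4,suppress=True)
P={}
for n in ['top','scene']:
    p,T=shot(n,n+'1.png'); P[n]=(p,T)
    if n=='top': print(n,p['fovy'],p['cx'],p['cy'],T)
    for t in ['short_a_center','long_one_center','fuse_box','cover_edge','wing_grip','tray','mist_bottle','spray_bottle']:
        print(n,t,[(np.round(r['point'],1).tolist(),round(r['p'],2),atz(p,T,r['point'],.034 if 'center' in t else 0).round(3).tolist()) for r in tip_of(t,p)[:4]],[(np.round(r['point'],1).tolist(),round(r['p'],2)) for r in look_for(t,p)[:4]] )
E
```

```text
top 52.664357085496114 276.1483887631117 206.60701969854006 [[ 0.0082 -0.9921  0.1255  0.4069]
 [-0.9999 -0.0091 -0.0066  0.0616]
 [ 0.0077 -0.1254 -0.9921  1.0695]
 [ 0.      0.      0.      1.    ]]
top short_a_center [([365.4, 212.9], 0.91, [0.524, -0.165, 0.034])] [([363.5, 209.0], 0.91), ([169.2, 223.9], 0.16)]
top long_one_center [([313.8, 215.8], 0.95, [0.516, -0.038, 0.034])] [([315.8, 215.2], 0.64), ([230.9, 211.3], 0.17)]
top fuse_box [([338.5, 217.2], 0.66, [0.517, -0.104, 0.0])] [([343.8, 193.7], 0.77), ([346.2, 171.3], 0.17), ([228.4, 249.9], 0.16)]
top cover_edge [([348.6, 157.8], 0.8, [0.671, -0.132, 0.0])] [([344.5, 168.0], 0.89), ([230.5, 251.9], 0.75)]
top wing_grip [([343.8, 156.4], 0.8, [0.674, -0.119, 0.0])] [([347.9, 154.3], 0.69)]
top tray [([168.4, 222.4], 0.59, [0.499, 0.326, 0.0])] []
top mist_bottle [([233.6, 251.7], 0.55, [0.427, 0.16, 0.0])] [([230.5, 251.0], 0.51)]
top spray_bottle [([228.9, 173.3], 0.7, [0.627, 0.176, 0.0]), ([345.5, 157.7], 0.57, [0.671, -0.124, 0.0])] [([229.1, 169.6], 0.56)]
scene short_a_center [([318.0, 189.5], 0.62, [0.529, -0.151, 0.034])] [([320.8, 186.6], 0.85), ([283.8, 139.7], 0.74)]
scene long_one_center [([303.7, 213.4], 0.61, [0.518, -0.04, 0.034])] [([301.4, 211.4], 0.64)]
scene fuse_box [([314.3, 212.2], 0.84, [0.518, -0.102, 0.0])] [([295.2, 177.6], 0.93)]
scene cover_edge [([272.2, 124.6], 0.65, [0.844, -0.528, 0.0])] [([278.6, 154.2], 0.66)]
scene wing_grip [([231.3, 336.2], 0.27, [0.498, 0.327, 0.0])] [([282.5, 140.0], 0.51)]
scene tray [([228.8, 335.2], 0.74, [0.503, 0.326, 0.0])] [([234.6, 331.0], 0.74)]
scene mist_bottle [([303.1, 290.0], 0.71, [0.431, 0.163, 0.0])] [([304.4, 268.3], 0.82), ([280.0, 141.7], 0.62)]
scene spray_bottle [([217.0, 265.0], 0.8, [0.626, 0.166, 0.0])] [([214.9, 251.5], 0.83)]
```

View pics/top1.png

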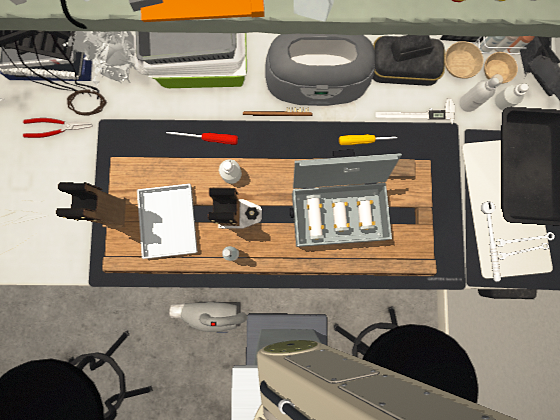

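The top view shows the long cartridge at (315,217) and the short ones at (340,215) and (365,213). The cover stands behind them, the tray is at (168,222), the post at (222,205) and the mist bottle at (231,253). First I move above the box, unwinding the wrist on the way.

Emit:
jog_arm:
  moves:
    - {"slide": [474, -350, -60], "angular": [0, 0, -70], "fingers": 0.43}
    - {"slide": [474, -350, -60], "angular": [0, 0, -70], "fingers": 0.43}
    - {"slide": [474, -350, -60], "angular": [0, 0, -70], "fingers": 0.43}
    - {"slide": [474, -350, -60], "angular": [0, 0, -70], "fingers": 0.43}
    - {"slide": [474, -350, -60], "angular": [0, 0, -70], "fingers": 0.43}
    - {"slide": [474, -350, -60], "angular": [0, 0, -70], "fingers": 0.43}
    - {"slide": [474, -350, -60], "angular": [0, 0, -70], "fingers": 0.43}
    - {"slide": [474, -350, -60], "angular": [0, 0, -70], "fingers": 0.43}
    - {"slide": [474, -350, -60], "angular": [0, 0, -70], "fingers": 0.43}
    - {"slide": [474, -350, -60], "angular": [0, 0, -70], "fingers": 0.43}

```text
clock: 2.88
tcp_pos: [0.4058, -0.2336, 0.2851]
orientation: [0.001, 0.739, 0.674, 0.0]
wrist_force: [0.4, -0.6, 1.2]
finger_gap: 0.0486
grip_force: 0.0
```

```bash
cat >> h.py <<'E'
def go(xyz,yaw):
    """slide (mm) and turn (deg) to reach xyz with tool down, tool x at world angle yaw"""
    T=T_tool(); c,s=np.cos(yaw),np.sin(yaw)
    Rt=np.array([[c,s,0],[s,-c,0],[0,0,-1]])
    d=T[:3,:3].T@(np.array(xyz)-T[:3,3])*1000
    rv=np.degrees(R.from_matrix(T[:3,:3].T@Rt).as_rotvec())
    print('slide',d.round(1).tolist(),'ang',rv.round(2).tolist(),'rows',round(max(np.linalg.norm(d)/41.7,np.linalg.norm(rv)/7.16),1))
E
python3 - <<'E'
from h import *
s=get_state(); print(s['joint_pos'].round(3),s['tcp_pos'].round(4),s['finger_gap'],s['clock'])
go((.515,-.10,.30),np.pi+.06)
E
```

```text
[-0.694  0.095 -0.124  1.351 -0.     0.968] [ 0.4058 -0.2336  0.2851] 0.04855197015325512 2.8833
slide [143.0, 96.6, -14.9] ang [0.0, 0.07, -98.68] rows 13.8
```

Emit:
jog_arm:
  moves:
    - {"slide": [80, 55, -8], "angular": [0, 0, -7]}
    - {"slide": [143, 97, -15], "angular": [0, 0, -14]}
    - {"slide": [143, 97, -15], "angular": [0, 0, -21]}
    - {"slide": [143, 97, -15], "angular": [0, 0, -28]}
    - {"slide": [143, 97, -15], "angular": [0, 0, -35]}
    - {"slide": [143, 97, -15], "angular": [0, 0, -42]}
    - {"slide": [143, 97, -15], "angular": [0, 0, -49]}
    - {"slide": [143, 97, -15], "angular": [0, 0, -56]}
    - {"slide": [143, 97, -15], "angular": [0, 0, -63]}
    - {"slide": [143, 97, -15], "angular": [0, 0, -70]}

```text
schema error: expected keys fingers, slide, angular
```

Emit:
jog_arm:
  moves:
    - {"angular": [0, 0, 7]}
    - {"angular": [0, 0, 0]}
    - {"angular": [0, 0, -7]}
    - {"angular": [0, 0, -14]}
    - {"angular": [0, 0, -21]}
    - {"angular": [0, 0, -28]}
    - {"angular": [0, 0, -28]}

```text
schema error: expected keys fingers, slide, angular
```

```bash
python3 - <<'E'
from h import *
s=get_state(); print(s['joint_pos'].round(3),s['tcp_pos'].round(4),s['finger_gap'],s['clock'])
p,T=shot('wrist','w1.png'); print(np.array(p['tool_from_camera']).round(3),p['fovy'])
for t in ['short_a_center','long_one_center','fuse_box','cover_edge','wing_grip']:
    print(t,[(np.round(r['point'],1).tolist(),round(r['p'],2),atz(p,T,r['point'],.034 if 'center' in t else 0).round(4).tolist()) for r in tip_of(t,p)[:4]],[(np.round(r['point'],1).tolist(),round(r['p'],2)) for r in look_for(t,p)[:4]])
E
```

```text
[-0.694  0.095 -0.124  1.351 -0.     0.968] [ 0.4058 -0.2336  0.2851] 0.04855197015325512 2.8833
[[-0.    -0.951 -0.309  0.08 ]
 [ 1.    -0.    -0.     0.   ]
 [ 0.    -0.309  0.951 -0.132]
 [ 0.     0.     0.     1.   ]] 67.50904103359348
short_a_center [([376.7, 98.5], 0.77, [0.5243, -0.1583, 0.034])] [([444.8, 70.8], 0.69), ([375.1, 99.8], 0.55)]
long_one_center [] [([329.1, 1.1], 0.51)]
fuse_box [([364.8, 48.3], 0.61, [0.5198, -0.1002, 0.0])] [([443.7, 71.8], 0.78)]
cover_edge [] [([505.6, 76.4], 0.78)]
wing_grip [] [([549.8, 12.0], 0.66)]
```

View pics/w1.png

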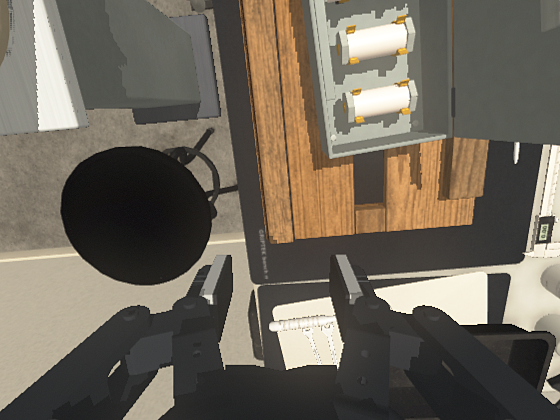

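The wrist view shows the two short cartridges at (378,101) and (376,40). The moves were refused because every row needs all three keys, so I repeat them.

Emit:
jog_arm:
  moves:
    - {"slide": [80, 55, -8], "angular": [0, 0, -7], "fingers": 0.43}
    - {"slide": [143, 97, -15], "angular": [0, 0, -14], "fingers": 0.43}
    - {"slide": [143, 97, -15], "angular": [0, 0, -21], "fingers": 0.43}
    - {"slide": [143, 97, -15], "angular": [0, 0, -28], "fingers": 0.43}
    - {"slide": [143, 97, -15], "angular": [0, 0, -35], "fingers": 0.43}
    - {"slide": [143, 97, -15], "angular": [0, 0, -42], "fingers": 0.43}
    - {"slide": [143, 97, -15], "angular": [0, 0, -49], "fingers": 0.43}
    - {"slide": [143, 97, -15], "angular": [0, 0, -56], "fingers": 0.43}
    - {"slide": [143, 97, -15], "angular": [0, 0, -63], "fingers": 0.43}
    - {"slide": [143, 97, -15], "angular": [0, 0, -70], "fingers": 0.43}

```text
clock: 4.27
tcp_pos: [0.5151, -0.1032, 0.2993]
orientation: [-0.0, 0.219, 0.976, -0.0]
wrist_force: [-0.4, 0.2, 0.0]
finger_gap: 0.0487
grip_force: 0.0
```

Emit:
jog_arm:
  moves:
    - {"slide": [0, 0, 0], "angular": [0, 0, -7], "fingers": 0.43}
    - {"slide": [0, 0, 0], "angular": [0, 0, -14], "fingers": 0.43}
    - {"slide": [0, 0, 0], "angular": [0, 0, -21], "fingers": 0.43}
    - {"slide": [0, 0, 0], "angular": [0, 0, -28], "fingers": 0.43}
    - {"slide": [0, 0, 0], "angular": [0, 0, -28], "fingers": 0.43}

```text
clock: 4.68
tcp_pos: [0.5151, -0.1034, 0.2994]
orientation: [-0.0, -0.022, 1.0, -0.0]
wrist_force: [0.6, -0.6, -0.4]
finger_gap: 0.0485
grip_force: 0.0
```

```bash
python3 - <<'E'
from h import *
import pickle
s=get_state(); print(s['joint_pos'].round(3),s['tcp_pos'].round(4),s['finger_gap'],s['clock'])
p,T=shot('wrist','w2.png'); pickle.dump((p,T),open('w2.pkl','wb'))
for t in ['short_a_center','long_one_center','fuse_box']:
    print(t,[(np.round(r['point'],1).tolist(),round(r['p'],2),atz(p,T,r['point'],.034 if 'center' in t else 0).round(4).tolist()) for r in tip_of(t,p)[:4]])
E
```

```text
[-0.351  0.206  0.043  1.408 -0.    -0.394] [ 0.5151 -0.1034  0.2994] 0.048474185143274236 4.6833
short_a_center [([232.2, 175.9], 0.67, [0.5268, -0.1649, 0.034])]
long_one_center [([332.2, 169.9], 0.6, [0.5134, -0.0369, 0.034])]
fuse_box [([278.9, 167.5], 0.92, [0.5198, -0.1051, 0.0])]
```

View pics/w2.png

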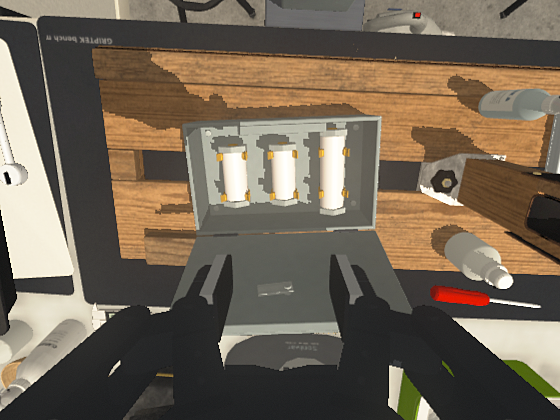

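The wrist view shows the shorts at (234,176) and (284,174), the long one at (332,172), and the open cover behind at (280,280). I refine these with white-blob centroids, triangulated with the top view.

```bash
python3 - <<'E'
from h import *
import pickle
def blobs(p,seeds):
    g=p['color'].astype(int); m=((g.min(2)>195)).astype(np.uint8)
    n,l,st,c=cv2.connectedComponentsWithStats(m,connectivity=4)
    out=[]
    for s in seeds:
        k=l[s[1],s[0]]; ys,xs=np.nonzero(l==k); r=cv2.minAreaRect(np.c_[xs,ys].astype(np.float32))
        out.append((r[0],r[1],r[2],len(xs),k))
    return out
pw,Tw=pickle.load(open('w2.pkl','rb'))
pt,Tt=shot('top')
bw=blobs(pw,[(234,176),(284,174),(332,172)]); bt=blobs(pt,[(365,214),(340,216),(316,218)])
for a,b in zip(bw,bt):
    print(a,b)
    X=tri([ray(pw,Tw,a[0]),ray(pt,Tt,b[0])]); print(' tri',X.round(4),'wrist@.034',atz(pw,Tw,a[0],.036).round(4),'top@.034',atz(pt,Tt,b[0],.036).round(4))
E
```

```text
((235.9098358154297, 176.00819396972656), (48.889305114746094, 20.82322120666504), 84.80557250976562, 931, np.int32(18)) ((364.7073059082031, 216.36585998535156), (17.669044494628906, 10.38056468963623), 83.6598129272461, 158, np.int32(335))
 tri [ 0.509  -0.1487  0.1073] wrist@.034 [ 0.5263 -0.1598  0.036 ] top@.034 [ 0.5155 -0.1627  0.036 ]
((284.5, 172.0), (54.0, 21.0), 90.0, 942, np.int32(13)) ((339.30487060546875, 216.24391174316406), (21.31328773498535, 10.049270629882812), 83.6598129272461, 199, np.int32(328))
 tri [ 0.514  -0.0979  0.0538] wrist@.034 [ 0.5183 -0.0979  0.036 ] top@.034 [ 0.5152 -0.1003  0.036 ]
((334.5, 171.5), (19.0, 73.0), 0.0, 1315, np.int32(12)) ((313.92645263671875, 216.54409790039062), (37.27450180053711, 10.047242164611816), 85.60128784179688, 357, np.int32(307))
 tri [ 0.5124 -0.0367  0.0497] wrist@.034 [ 0.5149 -0.0341  0.036 ] top@.034 [ 0.5139 -0.0381  0.036 ]
```

```bash
python3 - <<'E'
from h import *
import pickle
p,T=pickle.load(open('w2.pkl','rb'))
a,b=[atz(p,T,u,.068) for u in [(183,124),(382,116)]]; print(a,b,np.arctan2(a[0]-b[0],b[1]-a[1]),np.linalg.norm(a-b))
a,b=[atz(p,T,u,.068) for u in [(190,231),(374,229)]]; print(a,b,np.arctan2(a[0]-b[0],b[1]-a[1]),np.linalg.norm(a-b))
go((.510,-.10,.16),np.pi+.09)
E
```

```text
[ 0.46211008 -0.21468281  0.068     ] [0.44384958 0.00675824 0.068     ] 0.0822760054638157 0.2221926784526506
[ 0.59144306 -0.2127341   0.068     ] [0.57880755 0.01613019 0.068     ] 0.05515365364520051 0.22921282721895803
slide [5.1, 3.0, 139.5] ang [-0.0, -0.0, -2.88] rows 3.3
```

Emit:
jog_arm:
  moves:
    - {"slide": [2, 1, 40], "angular": [0, 0, -2], "fingers": 0.43}
    - {"slide": [4, 2, 80], "angular": [0, 0, -2], "fingers": 0.43}
    - {"slide": [5, 3, 120], "angular": [0, 0, -2], "fingers": 0.43}
    - {"slide": [5, 3, 140], "angular": [0, 0, -2], "fingers": 0.43}
    - {"slide": [5, 3, 140], "angular": [0, 0, -2], "fingers": 0.43}

```text
clock: 5.35
tcp_pos: [0.5065, -0.0984, 0.1545]
orientation: [-0.004, -0.038, 0.999, 0.002]
wrist_force: [-0.1, 0.4, 0.5]
finger_gap: 0.049
grip_force: 0.0
```

```bash
python3 - <<'E'
from h import *
import pickle
p,T=shot('wrist','w3.png'); pickle.dump((p,T),open('w3.pkl','wb')); print(T_tool()[:3,3])
q,S=pickle.load(open('w2.pkl','rb'))
for t in ['short_a_center','long_one_center','fuse_box']:
    print(t,[(np.round(r['point'],1).tolist(),round(r['p'],2),atz(p,T,r['point'],.034 if 'center' in t else 0).round(4).tolist()) for r in tip_of(t,p)[:4]])
E
```

```text
[ 0.50825998 -0.09903588  0.1574059 ]
short_a_center [([203.3, 217.3], 0.76, [0.5233, -0.1624, 0.034])]
long_one_center [([203.2, 219.9], 0.64, [0.5256, -0.1625, 0.034])]
fuse_box []
```

View pics/w3.png

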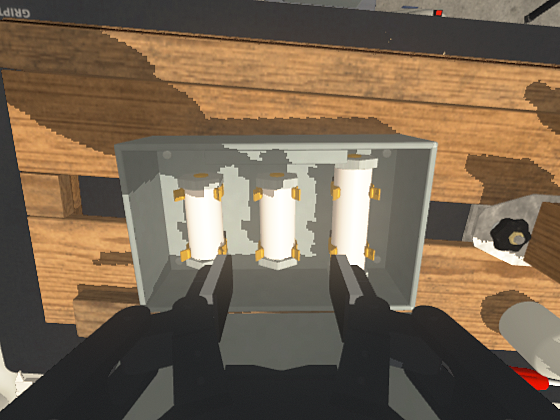

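```bash
python3 - <<'E'
from h import *
import pickle
p,T=pickle.load(open('w3.pkl','rb')); q,S=pickle.load(open('w2.pkl','rb'))
print('corners',[atz(p,T,u,.068).round(4) for u in [(117,144),(436,143)]])
for n,u,v in [('R',(204,220),(234,177)),('M',(278,220),(284,174)),('L',(351,219),(333,173))]:
    print(n,atz(p,T,u,.036).round(4),tri([ray(p,T,u),ray(q,S,v)]).round(4))
for n,u in [('Rclips',(179,194)),('',(223,192)),('',(184,254)),('',(225,253)),('Mclips',(257,192)),('',(298,192)),('',(260,253)),('',(298,254))]:
    print(n,u,atz(p,T,u,.042).round(4))
print('bottle cap',0)
go((.519,-.100,.029),np.pi+.078)
E
```

```text
corners [array([ 0.4615, -0.2137,  0.068 ]), array([0.4444, 0.0049, 0.068 ])]
R [ 0.5249 -0.1613  0.036 ] [ 0.5314 -0.1649  0.0195]
M [ 0.5203 -0.0987  0.036 ] [ 0.522  -0.0984  0.0313]
L [ 0.5148 -0.037   0.036 ] [ 0.5199 -0.0331  0.0212]
Rclips (179, 194) [ 0.5018 -0.1801  0.042 ]
 (223, 192) [ 0.4975 -0.1448  0.042 ]
 (184, 254) [ 0.555 -0.177  0.042]
 (225, 253) [ 0.5514 -0.142   0.042 ]
Mclips (257, 192) [ 0.4954 -0.1175  0.042 ]
 (298, 192) [ 0.493  -0.0845  0.042 ]
 (260, 253) [ 0.5492 -0.1121  0.042 ]
 (298, 254) [ 0.5478 -0.0795  0.042 ]
bottle cap 0
slide [-6.9, -0.1, 132.6] ang [-0.09, 0.18, -0.07] rows 3.2
```

Emit:
jog_arm:
  moves:
    - {"slide": [-8, 0, 40], "angular": [0, 0, 0], "fingers": 0.43}
    - {"slide": [-8, 0, 75], "angular": [0, 0, 0], "fingers": 0.43}
    - {"slide": [-8, 0, 100], "angular": [0, 0, 0], "fingers": 0.43}
    - {"slide": [-8, 0, 120], "angular": [0, 0, 0], "fingers": 0.43}
    - {"slide": [-8, 0, 131], "angular": [0, 0, 0], "fingers": 0.43}
    - {"slide": [-8, 0, 131], "angular": [0, 0, 0], "fingers": 0.43}
    - {"slide": [-8, 0, 131], "angular": [0, 0, 0], "fingers": 0.43}

```text
clock: 6.13
tcp_pos: [0.5195, -0.0996, 0.0298]
orientation: [0.001, -0.038, 0.999, -0.0]
wrist_force: [-0.8, 0.5, 0.9]
finger_gap: 0.0485
grip_force: 0.0
```

Emit:
jog_arm:
  moves:
    - {"slide": [0, 0, 0], "angular": [0, 0, 0], "fingers": 0.8}
    - {"slide": [0, 0, 0], "angular": [0, 0, 0], "fingers": 0.8}
    - {"slide": [0, 0, 0], "angular": [0, 0, 0], "fingers": 0.8}
    - {"slide": [0, 0, 0], "angular": [0, 0, 0], "fingers": 0.8}
    - {"slide": [0, 0, 0], "angular": [0, 0, 0], "fingers": 0.8}
  squeeze: 50

```text
clock: 6.55
tcp_pos: [0.5201, -0.1, 0.0307]
orientation: [0.002, -0.039, 0.999, -0.001]
wrist_force: [-0.9, -1.5, 5.7]
finger_gap: 0.0284
grip_force: 49.2
```

Emit:
jog_arm:
  moves:
    - {"slide": [0, 0, 0], "angular": [0, 0, 0], "fingers": 0.5}
    - {"slide": [0, 1, 0], "angular": [0, 0, 0], "fingers": 0.5}
    - {"slide": [0, 1, 5], "angular": [0, 0, 0], "fingers": 0.5}
    - {"slide": [0, 1, 5], "angular": [0, 0, 0], "fingers": 0.5}
    - {"slide": [0, 1, 5], "angular": [0, 0, 0], "fingers": 0.8}
    - {"slide": [0, 1, 5], "angular": [0, 0, 0], "fingers": 0.8}
    - {"slide": [0, 1, 5], "angular": [0, 0, 0], "fingers": 0.8}
    - {"slide": [0, 1, 5], "angular": [0, 0, 0], "fingers": 0.8}
  squeeze: 60

```text
clock: 7.22
tcp_pos: [0.5181, -0.1001, 0.0236]
orientation: [-0.0, -0.038, 0.999, -0.002]
wrist_force: [-1.2, -6.3, -0.4]
finger_gap: 0.0285
grip_force: 59.0
```

Emit:
jog_arm:
  moves:
    - {"slide": [0, -1, -4], "angular": [0, 0, 0], "fingers": 0.8}
    - {"slide": [0, -1, -8], "angular": [0, 0, 0], "fingers": 0.8}
    - {"slide": [0, -1, -13], "angular": [0, 0, 0], "fingers": 0.8}
    - {"slide": [0, -1, -20], "angular": [0, 0, 0], "fingers": 0.8}
    - {"slide": [0, -1, -30], "angular": [0, 0, 0], "fingers": 0.8}
    - {"slide": [0, -1, -60], "angular": [0, 0, 0], "fingers": 0.8}
    - {"slide": [0, -1, -100], "angular": [0, 0, 0], "fingers": 0.8}
    - {"slide": [0, -1, -140], "angular": [0, 0, 0], "fingers": 0.8}
    - {"slide": [0, -1, -180], "angular": [0, 0, 0], "fingers": 0.8}
    - {"slide": [0, -1, -220], "angular": [0, 0, 0], "fingers": 0.8}

```text
clock: 8.05
tcp_pos: [0.5178, -0.0985, 0.2472]
orientation: [0.001, -0.039, 0.999, -0.0]
wrist_force: [1.8, -0.7, -0.5]
finger_gap: 0.0286
grip_force: 60.4
```

```bash
python3 - <<'E'
from h import *
p,T=shot('wrist','w4.png')
s=get_state(); print(s['tcp_pos'].round(4),s['finger_gap'],s['grip_force'],s['wrist_force'].round(1))
for n in ['scene','top']:
    p,T=shot(n)
    print([(np.round(r['point'],1).tolist(),round(r['p'],2),atz(p,T,r['point'],0).round(4).tolist()) for r in tip_of('tray',p)[:3]])
p,T=shot('top','t4.png')
go((.465,.308,.28),np.pi+0.08)
E
```

```text
[ 0.5211 -0.0996  0.2558] 0.02864336973295004 60.69230675697327 [ 3.6 -0.1  4.9]
[([228.5, 336.0], 0.77, [0.5028, 0.3282, 0.0]), ([302.3, 213.6], 0.55, [0.5417, -0.0849, 0.0])]
[([168.8, 222.8], 0.63, [0.4985, 0.325, 0.0])]
slide [20.8, 409.5, -36.8] ang [0.03, -0.06, -0.14] rows 9.9
```

View pics/w4.png

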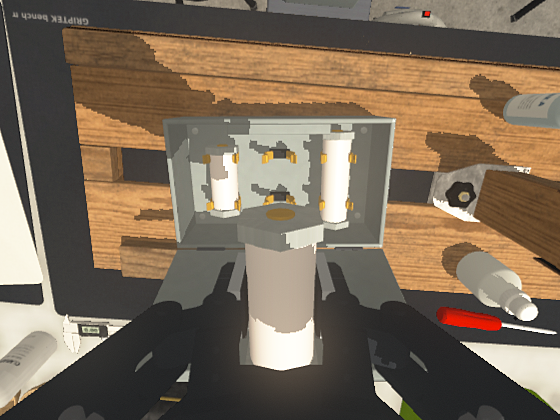

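The cartridge is held firmly and the middle clips are empty. The long one at (336,180) and the right-hand short one at (225,182) are still seated. Moving over the post to the tray.

Emit:
jog_arm:
  moves:
    - {"slide": [2, 40, -15], "angular": [0, 0, 0], "fingers": 0.8}
    - {"slide": [21, 410, -30], "angular": [0, 0, 0], "fingers": 0.8}
    - {"slide": [21, 410, -30], "angular": [0, 0, 0], "fingers": 0.8}
    - {"slide": [21, 410, -30], "angular": [0, 0, 0], "fingers": 0.8}
    - {"slide": [21, 410, -30], "angular": [0, 0, 0], "fingers": 0.8}
    - {"slide": [21, 410, -30], "angular": [0, 0, 0], "fingers": 0.8}
    - {"slide": [21, 410, -30], "angular": [0, 0, 0], "fingers": 0.8}
    - {"slide": [21, 410, -30], "angular": [0, 0, 0], "fingers": 0.8}
    - {"slide": [21, 410, -30], "angular": [0, 0, 0], "fingers": 0.8}
    - {"slide": [21, 410, -30], "angular": [0, 0, 0], "fingers": 0.8}

```text
clock: 9.18
tcp_pos: [0.4637, 0.31, 0.2715]
orientation: [-0.002, -0.039, 0.999, -0.001]
wrist_force: [1.4, -0.7, -1.2]
finger_gap: 0.0287
grip_force: 60.6
```

```bash
python3 - <<'E'
from h import *
p,T=shot('scene')
print([(np.round(r['point'],1).tolist(),round(r['p'],2)) for r in tip_of('tray',p)[:3]])
p,T=shot('top'); p,T=shot('wrist','w5.png')
s=get_state(); print(s['joint_pos'].round(3),s['tcp_pos'].round(4),s['finger_gap'],s['clock'])
im=cv2.imread('pics/top1.png')
pt,Tt=shot('top')
c=[atz(pt,Tt,u,.02) for u in [(138,192),(190,185),(199,249),(143,257)]]
for x in c: print(x.round(4))
print(np.mean(c,0))
go((.465,.308,.10),np.pi)
E
```

```text
[([229.3, 334.6], 0.72), ([314.9, 213.4], 0.45)]
[ 0.444  0.276  0.066  1.365 -0.     0.363] [0.4641 0.309  0.2713] 0.028364890246362507 9.3833
[0.5732 0.3999 0.02  ]
[0.5922 0.2709 0.02  ]
[0.4328 0.2434 0.02  ]
[0.4122 0.3798 0.02  ]
[0.50261641 0.32350027 0.02      ]
slide [-1.0, 0.3, 171.6] ang [-0.1, -0.19, 4.49] rows 4.1
```

View pics/w5.png

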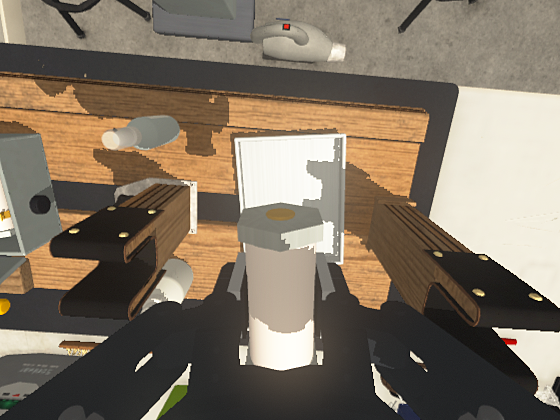

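The tray is at (291,200) in the wrist view, yaw about 0.10, and clear of the posts and the mist bottle at (145,133). Lowering into its near half.

Emit:
jog_arm:
  moves:
    - {"slide": [-3, -5, 40], "angular": [0, 0, -1.2], "fingers": 0.8}
    - {"slide": [-3, -5, 80], "angular": [0, 0, -1.2], "fingers": 0.8}
    - {"slide": [-3, -5, 120], "angular": [0, 0, -1.2], "fingers": 0.8}
    - {"slide": [-3, -5, 160], "angular": [0, 0, -1.2], "fingers": 0.8}
    - {"slide": [-3, -5, 195], "angular": [0, 0, -1.2], "fingers": 0.8}
    - {"slide": [-3, -5, 220], "angular": [0, 0, -1.2], "fingers": 0.8}
    - {"slide": [-3, -5, 238], "angular": [0, 0, -1.2], "fingers": 0.8}
    - {"slide": [-3, -5, 248], "angular": [0, 0, -1.2], "fingers": 0.8}
    - {"slide": [-3, -5, 254], "angular": [0, 0, -1.2], "fingers": 0.8}
    - {"slide": [-3, -5, 254], "angular": [0, 0, -1.2], "fingers": 0.8}

```text
clock: 10.27
tcp_pos: [0.4686, 0.3021, 0.0185]
orientation: [-0.001, -0.048, 0.999, -0.0]
wrist_force: [0.5, -0.2, -1.5]
finger_gap: 0.0285
grip_force: 60.7
```

Emit:
jog_arm:
  moves:
    - {"slide": [0, 0, 2], "angular": [0, 0, 0], "fingers": 0.8}
    - {"slide": [0, 0, 2], "angular": [0, 0, 0], "fingers": 0.8}

```text
clock: 10.43
tcp_pos: [0.47, 0.3035, 0.0186]
orientation: [0.001, -0.049, 0.999, 0.0]
wrist_force: [-0.3, -0.1, -1.2]
finger_gap: 0.0285
grip_force: 60.7
```

Emit:
jog_arm:
  moves:
    - {"slide": [0, 0, 1], "angular": [0, 0, 0], "fingers": 0.53}
    - {"slide": [0, 0, 1], "angular": [0, 0, 0], "fingers": 0.53}
    - {"slide": [0, 0, 1], "angular": [0, 0, 0], "fingers": 0.53}
    - {"slide": [0, 0, -20], "angular": [0, 0, 0], "fingers": 0.53}
    - {"slide": [0, 0, -55], "angular": [0, 0, 0], "fingers": 0.53}
    - {"slide": [0, 0, -96], "angular": [0, 0, 0], "fingers": 0.43}
    - {"slide": [0, 0, -137], "angular": [0, 0, 0], "fingers": 0.43}
    - {"slide": [0, 0, -178], "angular": [0, 0, 0], "fingers": 0.43}
    - {"slide": [0, 0, -219], "angular": [0, 0, 0], "fingers": 0.43}
    - {"slide": [0, 0, -235], "angular": [0, 0, 0], "fingers": 0.43}

```text
clock: 11.27
tcp_pos: [0.4707, 0.3044, 0.2596]
orientation: [0.004, -0.049, 0.999, 0.002]
wrist_force: [1.9, 0.2, 0.1]
finger_gap: 0.0487
grip_force: 0.0
```

```bash
python3 - <<'E'
from h import *
p,T=shot('wrist','w6.png')
s=get_state(); print(s['joint_pos'].round(3),s['tcp_pos'].round(4),s['finger_gap'],s['clock'])
for t in ['short_a_center','tray']: print([(np.round(r['point'],1).tolist(),round(r['p'],2),atz(p,T,r['point'],.02).round(4)) for r in tip_of(t,p)[:3]])
go((.5252,-.1608,.25),np.pi+.08)
E
```

```text
[ 0.431  0.272  0.035  1.321 -0.     0.332] [0.4715 0.3047 0.2608] 0.04893093882439736 11.3167
[]
[([294.3, 199.4], 0.6, array([0.504 , 0.3258, 0.02  ]))]
slide [-9.3, -467.9, 4.2] ang [0.09, 0.27, 1.06] rows 11.2
```

View pics/w6.png

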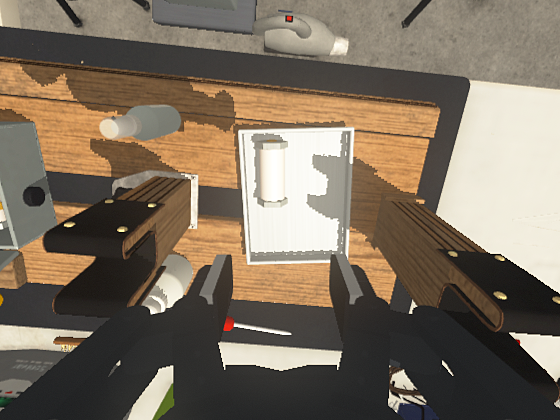

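The first cartridge lies in the tray at (272,173). Going back for the second.

Emit:
jog_arm:
  moves:
    - {"slide": [-9, -468, -10], "angular": [0, 0, 1], "fingers": 0.43}
    - {"slide": [-9, -468, -10], "angular": [0, 0, 1], "fingers": 0.43}
    - {"slide": [-9, -468, -10], "angular": [0, 0, 1], "fingers": 0.43}
    - {"slide": [-9, -468, -10], "angular": [0, 0, 1], "fingers": 0.43}
    - {"slide": [-9, -468, -10], "angular": [0, 0, 1], "fingers": 0.43}
    - {"slide": [-9, -468, -10], "angular": [0, 0, 1], "fingers": 0.43}
    - {"slide": [-9, -468, -10], "angular": [0, 0, 1], "fingers": 0.43}
    - {"slide": [-9, -468, -10], "angular": [0, 0, 1], "fingers": 0.43}
    - {"slide": [-9, -468, -10], "angular": [0, 0, 1], "fingers": 0.43}
    - {"slide": [-9, -468, -10], "angular": [0, 0, 1], "fingers": 0.43}

```text
clock: 12.25
tcp_pos: [0.5166, -0.112, 0.2596]
orientation: [-0.001, -0.04, 0.999, 0.001]
wrist_force: [0.7, 0.3, -1.1]
finger_gap: 0.0489
grip_force: 0.0
```

Emit:
jog_arm:
  moves:
    - {"slide": [0, -42, 20], "angular": [0, 0, 0], "fingers": 0.43}
    - {"slide": [0, -60, 50], "angular": [0, 0, 0], "fingers": 0.43}
    - {"slide": [0, -60, 70], "angular": [0, 0, 0], "fingers": 0.43}
    - {"slide": [0, -60, 70], "angular": [0, 0, 0], "fingers": 0.43}
    - {"slide": [0, -60, 70], "angular": [0, 0, 0], "fingers": 0.43}

```text
clock: 12.67
tcp_pos: [0.5207, -0.1694, 0.189]
orientation: [-0.003, -0.04, 0.999, 0.002]
wrist_force: [-0.1, -0.3, 0.9]
finger_gap: 0.0485
grip_force: 0.0
```

```bash
python3 - <<'E'
from h import *
s=get_state(); print(s['joint_pos'].round(3),s['tcp_pos'].round(4),s['finger_gap'],s['clock'])
p,T=shot('wrist')
print([(np.round(r['point'],1).tolist(),round(r['p'],2),atz(p,T,r['point'],.034).round(4)) for r in tip_of('short_b_center',p)[:3]])
go((.5252,-.161,.025),np.pi+.08)
E
```

```text
[-0.461  0.286 -0.123  1.168  0.    -0.541] [ 0.5207 -0.1694  0.189 ] 0.04854591131053634 12.6667
[]
slide [-3.2, 8.2, 167.0] ang [0.0, 0.0, 0.1] rows 4.0
```

Emit:
jog_arm:
  moves:
    - {"slide": [-3, 8, 40], "angular": [0, 0, 0], "fingers": 0.43}
    - {"slide": [-3, 8, 80], "angular": [0, 0, 0], "fingers": 0.43}
    - {"slide": [-3, 8, 115], "angular": [0, 0, 0], "fingers": 0.43}
    - {"slide": [-3, 8, 140], "angular": [0, 0, 0], "fingers": 0.43}
    - {"slide": [-3, 8, 156], "angular": [0, 0, 0], "fingers": 0.43}
    - {"slide": [-3, 8, 164], "angular": [0, 0, 0], "fingers": 0.43}
    - {"slide": [-3, 8, 164], "angular": [0, 0, 0], "fingers": 0.43}
    - {"slide": [-3, 8, 164], "angular": [0, 0, 0], "fingers": 0.43}

```text
clock: 13.43
tcp_pos: [0.5251, -0.1609, 0.0329]
orientation: [0.001, -0.041, 0.999, -0.001]
wrist_force: [-13.8, 9.2, 32.0]
finger_gap: 0.0489
grip_force: 16.2
```

Emit:
jog_arm:
  moves:
    - {"slide": [0, 0, 0], "angular": [0, 0, 0], "fingers": 0.8}
    - {"slide": [0, 0, 0], "angular": [0, 0, 0], "fingers": 0.8}
    - {"slide": [0, 0, 0], "angular": [0, 0, 0], "fingers": 0.8}
    - {"slide": [0, 0, 0], "angular": [0, 0, 0], "fingers": 0.8}

```text
clock: 13.77
tcp_pos: [0.5283, -0.1617, 0.0325]
orientation: [0.004, -0.042, 0.999, -0.001]
wrist_force: [-2.5, 3.1, 18.4]
finger_gap: 0.0279
grip_force: 57.9
```

Emit:
jog_arm:
  moves:
    - {"slide": [0, 0, -8], "angular": [0, 0, 0], "fingers": 0.8}
    - {"slide": [0, 0, -12], "angular": [0, 0, 0], "fingers": 0.8}
    - {"slide": [0, 0, -15], "angular": [0, 0, 0], "fingers": 0.8}
    - {"slide": [0, 0, -18], "angular": [0, 0, 0], "fingers": 0.8}
    - {"slide": [0, 0, -23], "angular": [0, 0, 0], "fingers": 0.8}
    - {"slide": [0, 0, -30], "angular": [0, 0, 0], "fingers": 0.8}
    - {"slide": [0, 0, -40], "angular": [0, 0, 0], "fingers": 0.8}
  squeeze: 80

```text
clock: 14.35
tcp_pos: [0.5241, -0.1615, 0.0667]
orientation: [-0.001, -0.041, 0.999, 0.0]
wrist_force: [-0.8, 0.9, -1.4]
finger_gap: 0.0274
grip_force: 83.6
```

```bash
python3 - <<'E'
from h import *
p,T=shot('wrist','w7.png')
E
```

```text
(no output)
```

View pics/w7.png

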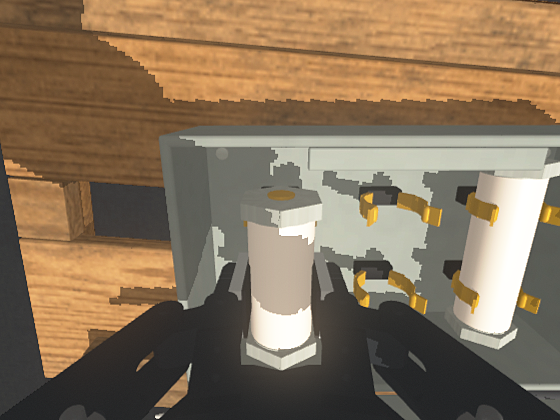

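The second cartridge is out of its clips and held at (282,270). The long one is still seated at (505,250). Lifting and carrying it over.

Emit:
jog_arm:
  moves:
    - {"slide": [0, 0, -41], "angular": [0, 0, 0], "fingers": 0.8}
    - {"slide": [0, 0, -82], "angular": [0, 0, 0], "fingers": 0.8}
    - {"slide": [0, 0, -123], "angular": [0, 0, 0], "fingers": 0.8}
    - {"slide": [0, 10, -164], "angular": [0, 0, 0], "fingers": 0.8}
    - {"slide": [0, 40, -200], "angular": [0, 0, 0], "fingers": 0.8}
    - {"slide": [0, 80, -210], "angular": [0, 0, 0], "fingers": 0.8}
    - {"slide": [0, 120, -215], "angular": [0, 0, 0], "fingers": 0.8}
    - {"slide": [0, 160, -215], "angular": [0, 0, 0], "fingers": 0.8}
    - {"slide": [0, 200, -215], "angular": [0, 0, 0], "fingers": 0.8}
    - {"slide": [0, 240, -215], "angular": [0, 0, 0], "fingers": 0.8}

```text
clock: 15.23
tcp_pos: [0.5044, 0.0788, 0.2833]
orientation: [0.0, -0.04, 0.999, -0.0]
wrist_force: [1.0, -0.1, -1.2]
finger_gap: 0.0273
grip_force: 83.6
```

```bash
python3 - <<'E'
from h import *
s=get_state(); print(s['joint_pos'].round(3),s['tcp_pos'].round(4),s['finger_gap'],s['clock'])
go((.5335,.347,.24),np.pi+.10)
E
```

```text
[-2.000e-03  1.780e-01 -3.000e-02  1.362e+00 -1.000e-03 -8.200e-02] [0.5044 0.0788 0.2833] 0.027293756575212734 15.2333
slide [-50.5, 265.1, 43.2] ang [-0.04, 0.02, -1.14] rows 6.6
```

Emit:
jog_arm:
  moves:
    - {"slide": [-8, 41, 0], "angular": [0, 0, -1], "fingers": 0.8}
    - {"slide": [-16, 82, 0], "angular": [0, 0, -1], "fingers": 0.8}
    - {"slide": [-24, 123, 0], "angular": [0, 0, -1], "fingers": 0.8}
    - {"slide": [-32, 164, 0], "angular": [0, 0, -1], "fingers": 0.8}
    - {"slide": [-40, 205, 0], "angular": [0, 0, -1], "fingers": 0.8}
    - {"slide": [-48, 245, 0], "angular": [0, 0, -1], "fingers": 0.8}
    - {"slide": [-50, 265, 0], "angular": [0, 0, -1], "fingers": 0.8}
    - {"slide": [-50, 265, 0], "angular": [0, 0, -1], "fingers": 0.8}

```text
clock: 15.9
tcp_pos: [0.5329, 0.3494, 0.2816]
orientation: [-0.001, -0.052, 0.999, 0.0]
wrist_force: [0.0, -1.0, -1.1]
finger_gap: 0.0274
grip_force: 83.6
```

```bash
python3 - <<'E'
from h import *
s=get_state(); print(s['joint_pos'].round(3),s['tcp_pos'].round(4),s['finger_gap'],s['clock'])
p,T=shot('wrist'); cv2.imwrite('pics/w8.png',p['color'][:,:,::-1])
go((.5335,.347,.023),np.pi+.10)
E
```

```text
[0.454 0.437 0.322 1.457 0.    0.351] [0.5329 0.3494 0.2816] 0.027428801424851202 15.9
slide [-0.8, 0.1, 258.8] ang [-0.07, -0.08, 0.1] rows 6.2
```

Emit:
jog_arm:
  moves:
    - {"slide": [0, -2, 40], "angular": [0, 0, 0], "fingers": 0.8}
    - {"slide": [0, -2, 80], "angular": [0, 0, 0], "fingers": 0.8}
    - {"slide": [0, -2, 120], "angular": [0, 0, 0], "fingers": 0.8}
    - {"slide": [0, -2, 160], "angular": [0, 0, 0], "fingers": 0.8}
    - {"slide": [0, -2, 200], "angular": [0, 0, 0], "fingers": 0.8}
    - {"slide": [0, -2, 230], "angular": [0, 0, 0], "fingers": 0.8}
    - {"slide": [0, -2, 248], "angular": [0, 0, 0], "fingers": 0.8}
    - {"slide": [0, -2, 256], "angular": [0, 0, 0], "fingers": 0.8}
    - {"slide": [0, -2, 258], "angular": [0, 0, 0], "fingers": 0.8}
    - {"slide": [0, -2, 258], "angular": [0, 0, 0], "fingers": 0.8}

```text
clock: 16.78
tcp_pos: [0.5347, 0.3426, 0.0251]
orientation: [0.0, -0.049, 0.999, -0.0]
wrist_force: [-0.4, 0.2, 0.3]
finger_gap: 0.0271
grip_force: 83.6
```

```bash
python3 - <<'E'
from h import *
s=get_state(); print(s['tcp_pos'].round(4),s['wrist_force'],s['finger_gap'],s['clock'])
E
```

```text
[0.5347 0.3426 0.0251] [-0.37170334  0.24017833  0.28165785] 0.02713746245516296 16.7833
```

Release, rise, and take the picture.

Emit:
jog_arm:
  moves:
    - {"slide": [0, 0, 2], "angular": [0, 0, 0], "fingers": 0.8}
    - {"slide": [0, 0, 3], "angular": [0, 0, 0], "fingers": 0.53}
    - {"slide": [0, 0, 3], "angular": [0, 0, 0], "fingers": 0.53}
    - {"slide": [0, 0, 3], "angular": [0, 0, 0], "fingers": 0.53}
    - {"slide": [0, 0, -20], "angular": [0, 0, 0], "fingers": 0.53}
    - {"slide": [0, 0, -55], "angular": [0, 0, 0], "fingers": 0.53}
    - {"slide": [0, 0, -96], "angular": [0, 0, 0], "fingers": 0.6}
    - {"slide": [0, 0, -137], "angular": [0, 0, 0], "fingers": 0.8}
    - {"slide": [0, 0, -178], "angular": [0, 0, 0], "fingers": 1.0}
    - {"slide": [0, 0, -219], "angular": [0, 0, 0], "fingers": 1.0}

```text
clock: 17.62
tcp_pos: [0.5339, 0.3434, 0.2463]
orientation: [0.001, -0.049, 0.999, 0.0]
wrist_force: [1.6, 0.5, -0.8]
finger_gap: 0.0005
grip_force: 0.0
```

Emit:
jog_arm:
  moves:
    - {"slide": [0, 0, -41], "angular": [0, 0, 0], "fingers": 1.0}
    - {"slide": [0, 0, -50], "angular": [0, 0, 0], "fingers": 1.0}
    - {"slide": [0, 0, -50], "angular": [0, 0, 0], "fingers": 1.0}

```text
clock: 17.87
tcp_pos: [0.5359, 0.3444, 0.2991]
orientation: [0.005, -0.049, 0.999, 0.002]
wrist_force: [0.3, -0.2, 0.1]
finger_gap: 0.0003
grip_force: 0.0
```

```bash
python3 - <<'E'
from h import *
s=get_state(); print(s['joint_pos'].round(3),s['tcp_pos'].round(4),s['finger_gap'],s['clock'])
pw,Tw=shot('wrist')
for t in ['short_a_center','tray']: print([(np.round(r['point'],1).tolist(),round(r['p'],2),atz(pw,Tw,r['point'],.02).round(4)) for r in tip_of(t,pw)[:3]])
pt,Tt=shot('top')
pts=[]
for t in ['cover_edge','wing_grip','fuse_box']: print(t,[(np.round(r['point'],1).tolist(),round(r['p'],2)) for r in tip_of(t,pt)[:3]])
# predicted image of edge centre/corners vs angle
a=.08;c=np.array([.520,-.099,0]);bx=np.array([np.cos(a),np.sin(a),0]);by=np.array([-np.sin(a),np.cos(a),0])
for th in (1.7,1.8,1.92):
    E=c+bx*(.068-.144*np.cos(th))+np.array([0,0,.068+.144*np.sin(th)]); print(th,E.round(3),[pix(pt,Tt,E+by*k).round(1).tolist() for k in(-.112,0,.112)])
t=np.hstack([cv2.resize(pt['color'][120:290,120:420],(600,340))]); w=cv2.resize(pw['color'][80:300,180:400],(220,220))
w=cv2.copyMakeBorder(w,0,120,0,0,cv2.BORDER_CONSTANT); cv2.imwrite('pics/x.png',cv2.resize(np.hstack([t,w]),(800,332))[:,:,::-1])
E
```

```text
[ 0.445  0.428  0.351  1.484 -0.     0.347] [0.5359 0.3444 0.2991] 0.0003066411964611465 17.8667
[([285.4, 161.9], 0.85, array([0.5312, 0.3515, 0.02  ]))]
[([268.0, 137.9], 0.91, array([0.5025, 0.3261, 0.02  ]))]
cover_edge [([345.9, 156.3], 0.69)]
wing_grip [([342.8, 156.8], 0.71), ([157.1, 206.4], 0.2)]
fuse_box [([337.9, 215.5], 0.92)]
1.7 [ 0.606 -0.092  0.211] [[401.7, 160.0], [348.0, 163.7], [294.1, 167.5]]
1.8 [ 0.62  -0.091  0.208] [[400.6, 153.7], [347.2, 157.4], [293.5, 161.0]]
1.92 [ 0.637 -0.09   0.203] [[399.1, 146.6], [346.0, 150.2], [292.7, 153.9]]
```

View pics/x.png

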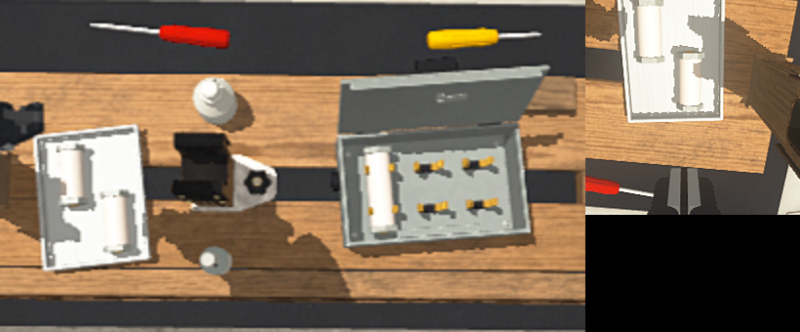

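Both cartridges lie in the tray, the boxes' middle and right clips are empty, and the long one is seated. The cover stands at about 1.82 rad. Next I go behind the cover, off to the right side clear of the knob, with the fingers shut.

```bash
python3 - <<'E'
from h import *
go((.6785,-.1616,.30),np.pi+.08)
E
```

```text
slide [-94.7, -516.5, -8.2] ang [-0.07, -0.18, 1.04] rows 12.6
```

Emit:
jog_arm:
  moves:
    - {"slide": [-95, -516, -5], "angular": [0, 0, 1], "fingers": 1.0}
    - {"slide": [-95, -516, -5], "angular": [0, 0, 1], "fingers": 1.0}
    - {"slide": [-95, -516, -5], "angular": [0, 0, 1], "fingers": 1.0}
    - {"slide": [-95, -516, -5], "angular": [0, 0, 1], "fingers": 1.0}
    - {"slide": [-95, -516, -5], "angular": [0, 0, 1], "fingers": 1.0}
    - {"slide": [-95, -516, -5], "angular": [0, 0, 1], "fingers": 1.0}
    - {"slide": [-95, -516, -5], "angular": [0, 0, 1], "fingers": 1.0}
    - {"slide": [-95, -516, -5], "angular": [0, 0, 1], "fingers": 1.0}
    - {"slide": [-95, -516, -5], "angular": [0, 0, 1], "fingers": 1.0}
    - {"slide": [-95, -516, -5], "angular": [0, 0, 1], "fingers": 1.0}

```text
clock: 19.05
tcp_pos: [0.6493, -0.0589, 0.2963]
orientation: [-0.001, -0.04, 0.999, 0.0]
wrist_force: [0.9, 0.1, 0.5]
finger_gap: 0.0002
grip_force: 0.0
```

```bash
python3 - <<'E'
from h import *
print(get_state()['tcp_pos'],get_state()['joint_pos'].round(2))
go((.6785,-.1616,.29),np.pi+.08)
E
```

```text
[ 0.64931242 -0.05893156  0.29632804] [-0.21  0.47  0.41  1.51 -0.   -0.29]
slide [-20.8, -104.7, 6.2] ang [0.03, -0.09, 0.04] rows 2.6
```

Emit:
jog_arm:
  moves:
    - {"slide": [-8, -40, 0], "angular": [0, 0, 0], "fingers": 1.0}
    - {"slide": [-16, -80, 0], "angular": [0, 0, 0], "fingers": 1.0}
    - {"slide": [-21, -105, 6], "angular": [0, 0, 0], "fingers": 1.0}
    - {"slide": [-21, -105, 40], "angular": [0, 0, 0], "fingers": 1.0}
    - {"slide": [-21, -105, 75], "angular": [0, 0, 0], "fingers": 1.0}
    - {"slide": [-21, -105, 102], "angular": [0, 0, 0], "fingers": 1.0}
    - {"slide": [-21, -105, 102], "angular": [0, 0, 0], "fingers": 1.0}

```text
clock: 19.63
tcp_pos: [0.6747, -0.159, 0.1866]
orientation: [-0.007, -0.04, 0.999, 0.003]
wrist_force: [-1.1, 0.0, -1.7]
finger_gap: 0.0003
grip_force: 0.0
```

```bash
python3 - <<'E'
from h import *
print(get_state()['tcp_pos'],get_state()['wrist_force'])
go((.6785,-.1616,.194),np.pi+.08)
E
```

```text
[ 0.67471799 -0.15898826  0.18659333] [-1.13467698  0.03600798 -1.69037508]
slide [-3.5, -2.9, -7.5] ang [0.33, -0.74, -0.0] rows 0.2
```

Emit:
jog_arm:
  moves:
    - {"slide": [22, 0, 0], "angular": [0, 0, 0], "fingers": 1.0}
    - {"slide": [39, 0, 0], "angular": [0, 0, 0], "fingers": 1.0}
    - {"slide": [54, 0, -3], "angular": [0, 0, 0], "fingers": 1.0}
    - {"slide": [68, 0, -5], "angular": [0, 0, 0], "fingers": 1.0}
    - {"slide": [84, 0, -4], "angular": [0, 0, 0], "fingers": 1.0}
    - {"slide": [99, 0, -2], "angular": [0, 0, 0], "fingers": 1.0}
    - {"slide": [114, 0, 3], "angular": [0, 0, 0], "fingers": 1.0}
    - {"slide": [129, 0, 8], "angular": [0, 0, 0], "fingers": 1.0}
    - {"slide": [129, 0, 8], "angular": [0, 0, 0], "fingers": 1.0}

```text
clock: 20.38
tcp_pos: [0.5485, -0.1701, 0.1884]
orientation: [-0.0, -0.04, 0.999, -0.0]
wrist_force: [-0.2, -0.2, 0.1]
finger_gap: -0.0003
grip_force: 0.0
```

```bash
python3 - <<'E'
from h import *
s=get_state();print(s['tcp_pos'],s['wrist_force'])
a=.08;c=np.array([.520,-.099,0]);bx=np.array([np.cos(a),np.sin(a),0]);by=np.array([-np.sin(a),np.cos(a),0])
pt,Tt=shot('top','t9.png');ps,Ts=shot('scene','s9.png')
for p,T in((pt,Tt),(ps,Ts)):
    print([(np.round(r['point'],1).tolist(),round(r['p'],2)) for r in tip_of('cover_edge',p)[:3]])
    for d in(40,50,60,70,90,104):
        th=np.radians(d);E=c+bx*(.068-.144*np.cos(th))+np.array([0,0,.068+.144*np.sin(th)]); print(d,pix(p,T,E).round(0))
E
```

```text
[ 0.54845874 -0.17007815  0.18837648] [-0.15704067 -0.21675032  0.07696923]
[([350.2, 208.7], 0.82)]
40 [349. 228.]
50 [350. 219.]
60 [351. 208.]
70 [350. 197.]
90 [349. 172.]
104 [347. 156.]
[([316.2, 138.4], 0.71)]
40 [332. 155.]
50 [324. 147.]
60 [316. 140.]
70 [306. 134.]
90 [285. 127.]
104 [270. 127.]
```

The cover is at 60°, as planned. Continuing down the arc.

Emit:
jog_arm:
  moves:
    - {"slide": [13, 0, 8], "angular": [0, 0, 0], "fingers": 1.0}
    - {"slide": [26, 0, 18], "angular": [0, 0, 0], "fingers": 1.0}
    - {"slide": [37, 0, 30], "angular": [0, 0, 0], "fingers": 1.0}
    - {"slide": [46, 0, 43], "angular": [0, 0, 0], "fingers": 1.0}
    - {"slide": [54, 0, 56], "angular": [0, 0, 0], "fingers": 1.0}
    - {"slide": [61, 0, 71], "angular": [0, 0, 0], "fingers": 1.0}
    - {"slide": [64, 0, 84], "angular": [0, 0, 0], "fingers": 1.0}
    - {"slide": [65, 0, 95], "angular": [0, 0, 0], "fingers": 1.0}
    - {"slide": [65, 0, 102], "angular": [0, 0, 0], "fingers": 1.0}
    - {"slide": [65, 0, 104], "angular": [0, 0, 0], "fingers": 1.0}

```text
clock: 21.42
tcp_pos: [0.4858, -0.1757, 0.0847]
orientation: [-0.0, -0.041, 0.999, -0.0]
wrist_force: [-9.8, 2.6, 25.4]
finger_gap: -0.0
grip_force: 12.7
```

Emit:
jog_arm:
  moves:
    - {"slide": [0, 0, -41], "angular": [0, 0, 0], "fingers": 1.0}
    - {"slide": [0, 0, -82], "angular": [0, 0, -7], "fingers": 1.0}
    - {"slide": [0, 0, -110], "angular": [0, 0, -14], "fingers": 0.8}
    - {"slide": [0, 37, -120], "angular": [0, 0, -21], "fingers": 0.6}
    - {"slide": [0, 74, -120], "angular": [0, 0, -28], "fingers": 0.6}
    - {"slide": [0, 74, -120], "angular": [0, 0, -35], "fingers": 0.6}
    - {"slide": [0, 74, -120], "angular": [0, 0, -42], "fingers": 0.6}
    - {"slide": [0, 74, -120], "angular": [0, 0, -49], "fingers": 0.6}
    - {"slide": [0, 74, -120], "angular": [0, 0, -56], "fingers": 0.6}
    - {"slide": [0, 74, -120], "angular": [0, 0, -63], "fingers": 0.6}

```text
clock: 22.25
tcp_pos: [0.4807, -0.1016, 0.204]
orientation: [0.0, -0.559, 0.829, -0.0]
wrist_force: [-0.7, 0.7, -0.2]
finger_gap: 0.0339
grip_force: 0.0
```

Emit:
jog_arm:
  moves:
    - {"slide": [0, 0, 0], "angular": [0, 0, -7], "fingers": 0.6}
    - {"slide": [0, 0, 0], "angular": [0, 0, -14], "fingers": 0.6}
    - {"slide": [0, 0, 0], "angular": [0, 0, -21], "fingers": 0.6}
    - {"slide": [0, 0, 0], "angular": [0, 0, -27], "fingers": 0.6}
    - {"slide": [0, 0, 0], "angular": [0, 0, -27], "fingers": 0.6}
    - {"slide": [0, 0, 0], "angular": [0, 0, -27], "fingers": 0.6}

```text
clock: 22.75
tcp_pos: [0.4803, -0.1018, 0.2037]
orientation: [-0.0, 0.734, -0.679, 0.0]
wrist_force: [-0.6, -0.3, -0.0]
finger_gap: 0.0342
grip_force: 0.0
```

```bash
python3 - <<'E'
from h import *
s=get_state();print(s['tcp_pos'],s['joint_pos'].round(2),s['finger_gap'])
p,T=shot('wrist','w10.png'); pt,Tt=shot('top'); ps,Ts=shot('scene')
rs=[]
for q,S,n in((p,T,'w'),(pt,Tt,'t'),(ps,Ts,'s')):
    for t in('wing_grip','cover_edge'):
        r=tip_of(t,q)[:2]; print(n,t,[(np.round(x['point'],1).tolist(),round(x['p'],2),atz(q,S,x['point'],.098 if t[0]=='w' else .071).round(4)) for x in r])
        if t=='wing_grip' and r: rs.append(ray(q,S,r[0]['point']))
if len(rs)>1: print('tri',tri(rs).round(4))
g=p['color']; m=(g.max(2)<60).astype(np.uint8)
n,l,st,c=cv2.connectedComponentsWithStats(m)
for i in range(1,n):
    if 150<st[i,4]<8000:
        ys,xs=np.nonzero(l==i); r=cv2.minAreaRect(np.c_[xs,ys].astype(np.float32)); print('dark',r,st[i,4],atz(p,T,r[0],.11).round(3))
go((.488,-.1016,.093),np.pi*1.5+.08)
E
```

```text
[ 0.48031194 -0.10179058  0.20367849] [-0.37  0.17 -0.24  1.16 -0.   -2.02] 0.03416349035037522
w wing_grip [([270.9, 203.4], 0.98, array([ 0.4888, -0.1051,  0.098 ]))]
w cover_edge [([325.4, 199.5], 0.8, array([ 0.4415, -0.1039,  0.071 ]))]
t wing_grip [([342.2, 245.9], 0.49, array([ 0.4407, -0.0965,  0.098 ]))]
t cover_edge [([344.3, 243.9], 0.75, array([ 0.4464, -0.1059,  0.071 ]))]
s wing_grip []
s cover_edge [([343.4, 191.3], 0.88, array([ 0.4496, -0.1094,  0.071 ]))]
tri [ 0.4653 -0.0991  0.0745]
slide [0.5, -8.5, 110.4] ang [0.0, -0.0, 0.02] rows 2.7
```

View pics/w10.png

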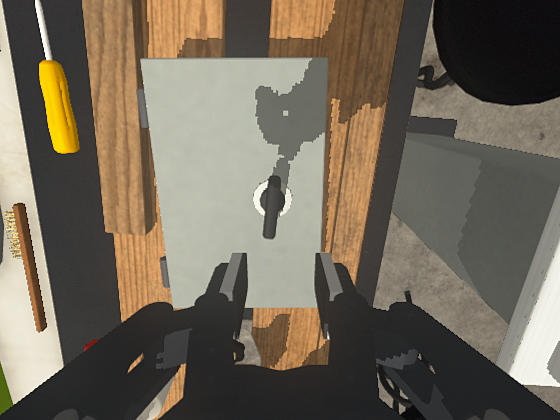

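The cover is shut. The wing at (271,205) is turned about 8° clockwise from the hinge line. I grip it aligned to that.

Emit:
jog_arm:
  moves:
    - {"slide": [1, -5, 35], "angular": [0, 0, 4], "fingers": 0.6}
    - {"slide": [1.5, -9, 65], "angular": [0, 0, 8], "fingers": 0.6}
    - {"slide": [1.5, -9, 90], "angular": [0, 0, 8], "fingers": 0.6}
    - {"slide": [1.5, -9, 105], "angular": [0, 0, 8], "fingers": 0.6}
    - {"slide": [1.5, -9, 110], "angular": [0, 0, 8], "fingers": 0.6}
    - {"slide": [1.5, -9, 110], "angular": [0, 0, 8], "fingers": 0.6}

```text
clock: 23.7
tcp_pos: [0.4876, -0.1022, 0.0921]
orientation: [-0.001, -0.686, 0.728, 0.001]
wrist_force: [0.1, 0.7, 0.6]
finger_gap: 0.0342
grip_force: 0.0
```

Emit:
jog_arm:
  moves:
    - {"slide": [0, 0, 0], "angular": [0, 0, 0], "fingers": 1.0}
    - {"slide": [0, 0, 0], "angular": [0, 0, 0], "fingers": 1.0}
    - {"slide": [0, 0, 0], "angular": [0, 0, 0], "fingers": 1.0}
    - {"slide": [0, 0, 0], "angular": [0, 0, 0], "fingers": 1.0}
  squeeze: 40

```text
clock: 24.03
tcp_pos: [0.4881, -0.1027, 0.0947]
orientation: [-0.0, -0.686, 0.728, -0.0]
wrist_force: [-4.8, 0.1, 5.3]
finger_gap: 0.0097
grip_force: 42.4
```

Emit:
jog_arm:
  moves:
    - {"slide": [0, 0, 0], "angular": [0, 0, 6], "fingers": 1.0}
    - {"slide": [0, 0, 0], "angular": [0, 0, 12], "fingers": 1.0}
    - {"slide": [0, 0, 0], "angular": [0, 0, 18], "fingers": 1.0}
    - {"slide": [0, 0, 0], "angular": [0, 0, 24], "fingers": 1.0}
    - {"slide": [0, 0, 0], "angular": [0, 0, 30], "fingers": 1.0}
    - {"slide": [0, 0, 0], "angular": [0, 0, 36], "fingers": 1.0}
    - {"slide": [0, 0, 0], "angular": [0, 0, 42], "fingers": 1.0}
    - {"slide": [0, 0, 0], "angular": [0, 0, 48], "fingers": 1.0}
    - {"slide": [0, 0, 0], "angular": [0, 0, 54], "fingers": 1.0}
    - {"slide": [0, 0, 0], "angular": [0, 0, 60], "fingers": 1.0}

```text
clock: 24.87
tcp_pos: [0.4881, -0.1028, 0.0947]
orientation: [-0.0, -0.228, 0.974, -0.0]
wrist_force: [-4.6, 0.3, 4.3]
finger_gap: 0.0094
grip_force: 42.4
```

Emit:
jog_arm:
  moves:
    - {"slide": [0, 0, 0], "angular": [0, 0, 6], "fingers": 1.0}
    - {"slide": [0, 0, 0], "angular": [0, 0, 12], "fingers": 1.0}
    - {"slide": [0, 0, 0], "angular": [0, 0, 17], "fingers": 1.0}
    - {"slide": [0, 0, 0], "angular": [0, 0, 21], "fingers": 1.0}
    - {"slide": [0, 0, 0], "angular": [0, 0, 23], "fingers": 1.0}
    - {"slide": [0, 0, 0], "angular": [0, 0, 23], "fingers": 1.0}

```text
clock: 25.37
tcp_pos: [0.488, -0.1028, 0.0947]
orientation: [-0.0, -0.031, 1.0, -0.001]
wrist_force: [-5.2, -0.9, 5.7]
finger_gap: 0.0093
grip_force: 42.8
```

```bash
python3 - <<'E'
from h import *
s=get_state();print(s['tcp_pos'],s['joint_pos'].round(2),s['finger_gap'],s['wrist_force'].round(1),s['ft_torque'].round(2))
go((.488,-.1025,.093),np.pi+.08)
E
```

```text
[ 0.48802181 -0.10277277  0.09470397] [-0.37  0.27 -0.4   0.91 -0.   -0.43] 0.009260020107609825 [-5.2 -0.9  5.7] [-0.15  1.12  0.39]
slide [0.0, 0.3, 1.7] ang [-0.07, -0.03, -1.0] rows 0.1
```

The torque shows the stop has been reached. Releasing, lifting and checking.

Emit:
jog_arm:
  moves:
    - {"slide": [0, 0, 0], "angular": [0, 0, 0], "fingers": 0.6}
    - {"slide": [0, 0, 0], "angular": [0, 0, 0], "fingers": 0.6}
    - {"slide": [0, 0, 0], "angular": [0, 0, 0], "fingers": 0.6}
    - {"slide": [0, 0, -25], "angular": [0, 0, 0], "fingers": 0.6}
    - {"slide": [0, 0, -60], "angular": [0, 0, 0], "fingers": 0.6}
    - {"slide": [0, 0, -100], "angular": [0, 0, 0], "fingers": 0.6}
    - {"slide": [30, 0, -120], "angular": [0, 0, 0], "fingers": 0.6}
    - {"slide": [30, 0, -120], "angular": [0, 0, 0], "fingers": 0.6}
    - {"slide": [30, 0, -120], "angular": [0, 0, 0], "fingers": 0.6}

```text
clock: 26.12
tcp_pos: [0.4593, -0.1049, 0.2152]
orientation: [0.002, -0.031, 1.0, -0.001]
wrist_force: [-0.2, -0.3, 0.3]
finger_gap: 0.0341
grip_force: 0.0
```

```bash
python3 - <<'E'
from h import *
s=get_state();print(s['tcp_pos'],s['wrist_force'].round(1),s['clock'])
p,T=shot('wrist')
w=tip_of('wing_grip',p)[:1]; print(w, [tip_of('cover_edge',p)[:1]])
for k in (.098,): 
    X=atz(p,T,w[0]['point'],k); print(X)
u=np.round(w[0]['point']).astype(int); g=p['color'].max(2)
x0,y0=u-45; sub=(g[y0:y0+90,x0:x0+90]<70).astype(np.uint8)
n,l,st,c=cv2.connectedComponentsWithStats(sub)
i=1+np.argmax(st[1:,4]); ys,xs=np.nonzero(l==i); v=cv2.fitLine(np.c_[xs,ys].astype(np.float32),cv2.DIST_L2,0,.01,.01).ravel()
print(st[i],v,'top-end/base world dir:')
c0=np.array([x0,y0])+v[2:]; a,b=[atz(p,T,c0+k*v[:2],.111) for k in(-25,25)]; print('wing yaw',np.arctan2((b-a)[1],(b-a)[0]))
pt,Tt=shot('top'); 
for t in('mist_bottle','spray_bottle','short_a_center','cover_edge','tray'): print(t,[(np.round(r['point'],1).tolist(),round(r['p'],2),atz(pt,Tt,r['point'],.02 if 'short' in t else 0.071 if 'cover' in t else 0).round(3)) for r in tip_of(t,pt)[:2]])
E
```

```text
[ 0.45930388 -0.10487811  0.21517149] [-0.2 -0.3  0.3] 26.1167
[{'point': [281.3, 235.7], 'p': 0.62}] [[{'point': [279.7, 181.8], 'p': 0.9}]]
[ 0.48838605 -0.10226176  0.098     ]
[ 34  15  23  59 359] [ 5.5725971e-04 -9.9999982e-01  4.3504177e+01  3.7005569e+01] top-end/base world dir:
wing yaw -3.0806886324840663
mist_bottle [([230.9, 252.7], 0.52, array([0.425, 0.167, 0.   ]))]
spray_bottle [([228.9, 173.7], 0.63, array([0.626, 0.176, 0.   ]))]
short_a_center [([154.5, 211.6], 0.81, array([0.524, 0.357, 0.02 ]))]
cover_edge [([344.1, 244.7], 0.64, array([ 0.444, -0.105,  0.071]))]
tray [([169.3, 223.0], 0.9, array([0.498, 0.324, 0.   ]))]
```

The wing now runs front to back, the cover is shut, and the bottles haven't moved. Handing in.

```bash
python3 -c "
from workcell import *
print(hand_in())"
```

```text
the job is handed in; nothing more can be done
None
```

I handed the job in at about 26 s; no verdict came back, but my last measurements had both short cartridges in the tray, the long one in its clips when the cover went down, the cover shut, the knob at its stop and both bottles standing. I viewed 11 pictures, one over the limit of 10.

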